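# Set the window desk back in order

## Task

Put the desk back in order: lay the square memo block in the middle of the cork strip, midway between the lamp base and the phone stand, and gently set the glass paperweight centred on top of it. On the drawer organizer, stand the round clip tin in the middle compartment of the top, the pencil sharpener in the compartment to its left and the glue stick in the one to its right (left and right as the robot sees them), each centred in its compartment and upright as it stood. Leave the mug where it is and let go of everything.

Things in the scene. Friction and masses are not known exactly. Their poses are not given: they have to be found in the camera images.
- memo_block: loose square block of plain note paper with a card bottom, 64 x 64 x 28 mm high, 120 g, rigid. Origin at the centre of its underside, x and y square to its sides, z up.
- paperweight: loose round green glass paperweight, 62 mm diameter, upright side wall up to 22 mm, then a shallow dome to 36 mm high, about 220 g. Origin at the centre of its flat underside, z up.
- clip_tin: loose round closed steel tin with a flat top, 52 mm diameter, 38 mm high, its lid (the upper 12 mm) 54 mm diameter, about 90 g. Origin at the centre of its underside, z up.
- sharpener: loose red plastic pencil sharpener, a small block 32 mm (its x) by 46 mm (its y) by 40 mm high, steel blade on top, 50 g. Origin at the centre of its underside, z up.
- glue_stick: loose glue stick standing upright, white with a grey cap (the upper 26 mm), 30 mm diameter (cap 32 mm), 70 mm high, 40 g. Origin at the centre of its underside, z up.
- strip: flat cork strip fixed on the desk, 100 mm (its x) by 400 mm (its y) by 3 mm thick. Origin at the centre of its underside, z up; its top is 3 mm above the origin. The lamp base and the phone stand are fixed on it, 140 mm either side of its centre along its y; which of them is at which end varies.
- lamp_base: aluminium desk lamp base with the arm taken off: disc of 100 mm diameter, 18 to 20 mm thick, with a 24 to 28 mm stem in the middle up to 60 mm high. Fixed. Origin at the centre of its underside, z up.
- phone_stand: dark hard silicone phone stand, 76 x 70 mm foot with a leaning back rest, 75 mm high. Fixed. Origin at the centre of its underside, z up.
- organizer: closed white drawer organizer, fixed, 100 mm deep (x) by 232 mm wide (y). Origin at the centre of its underside; x points away from the drawer fronts, which face the robot (within 15 degrees), y to the robot's left, z up. Three open compartments (grey floors) in its top at x = 0, y = +76 (left), 0, -76 mm (right): floors 66 mm above the origin, 72 mm (y) by 92 mm (x), rims 4 mm thick and 4 mm high.
- mug: white ceramic mug, 80 mm diameter, 90 mm high, handle at its +y side, loose; a bystander. Origin at the centre of its underside, z up.
Not all that is in view belongs to the job. What is shaped like the memo_block but orange or yellow is not meant.

How it is judged (in metres and radians):
At the end, for the whole second after the job is handed in: Block flat on the strip within 15 mm of its centre; paperweight on it, centred within 12 mm; sharpener, tin and glue stick on the floors of the left, middle and right compartments, each within 15 mm of its centre along and across; all within 0.1 rad of upright, released and at rest (horizontal distance between memo_block and strip below 0.015 m and z of memo_block in the frame of strip between 0 and 0.008 m and horizontal distance between paperweight and memo_block below 0.012 m and z of paperweight in the frame of memo_block between 0.024 and 0.033 m and x of sharpener in the frame of organizer between -0.015 and 0.015 m and y of sharpener in the frame of organizer between 0.061 and 0.091 m and z of sharpener in the frame of organizer between 0.06 and 0.0695 m and x of clip_tin in the frame of organizer between -0.015 and 0.015 m and y of clip_tin in the frame of organizer between -0.015 and 0.015 m and z of clip_tin in the frame of organizer between 0.06 and 0.0695 m and x of glue_stick in the frame of organizer between -0.015 and 0.015 m and y of glue_stick in the frame of organizer between -0.091 and -0.061 m and z of glue_stick in the frame of organizer between 0.06 and 0.0695 m and angle between each of memo_block, paperweight, clip_tin, sharpener, glue_stick's own z axis and vertical below 0.1 rad and linear speed of each of memo_block, paperweight, clip_tin, sharpener, glue_stick below 0.02 m/s and angular speed of each of memo_block, paperweight, clip_tin, sharpener, glue_stick below 0.2 rad/s); the robot touches nothing.
It fails at once if the mug is shifted by more than 30 mm or tipped (distance of mug from where it was at the start of the episode above 0.03 m or angle between mug's own z axis and vertical above 0.3 rad).
It fails at once if the glass paperweight is dropped or pressed hard on the memo block (over 45 N) (contact force between paperweight and memo_block above 45 N).
It also fails if it takes over 134 s, if anything falls off the work surface, if the arm or the gripper's body presses on something with over 40 N, if the wrist force passes 120 N, or if a joint passes its speed limit or range.

## Robot

A 6-joint arm with a two-finger parallel gripper is mounted at the origin on the work surface. World frame = base frame: x ahead of the robot, y to its left, z up, the work surface at z = 0. Lengths are in mm, angles in rad, forces in N, time in s.
With the tool pointing down it reaches from about 350 to 875 mm from the base axis. Payload 4.2 kg.
Tool frame: the origin (TCP) lies between the finger pads; the fingertips stand arm.tip_extent ahead of it and the grasp point (between the pads) lies 3 mm ahead of it (arm.tip_extent is the distance from the TCP to the fingertips, in mm); y points along the fingers, x is the direction in which the jaws open and shut, and the axes are right-handed (so a half turn about y gives the same grasp; the last joint's range is limited). The gripper opens to 85 mm and grips with 20 to 120 N. Pads are 22 mm wide; open, the fingers measure 114 mm over their backs; the gripper's body (76 mm by 85 mm) begins 54 mm behind the grasp point. The pads swing forward as they close: fully open they stand 13 mm farther back than shut.
Start: joints at [-1.038, 0.385, 0.008, 0, -1.194, -0.259], TCP at [169.011, -601.693, 253.312] pointing down, gripper open.
Joint ranges: [-3.14, 3.14], [-1.21, 2.06], [-1.07, 1.41], [-3.16, 2.05], [-2.99, -0.16], [-3.1, 3.1]. Speed limits (rad/s): [2.79, 2.79, 3.14, 3.14, 3.14, 3.14].

## Interface

Orientations are given as a unit quaternion [x, y, z, w].
In Python, from bench import monitor, get_image, workorder, arm gives the robot as it stands. The module is installed in compiled form; this text tells all that it offers.
- The arm moves only by the tool arm_command, never from a script. Its argument "increments" is one flat list of numbers, 7 for each row, row after row: the turn, a rotation vector about the tool's x, y, z in rad, then the shift along the tool's x, y, z in m, then the closure in counts, from 0 (fully open) to 255 (shut). A call has 1 to 10 rows; each row is the pose to reach, as a shift and turn from the pose measured when the call began, along the tool's axes at that moment; what a row does not reach only later rows make up. A row lasts 1/8 s, in which the tool goes at most 62.5 mm and 10.7 degrees, less where a joint would pass 70% of its speed; a pose out of reach is approached as far as the arm can. A call with a gripper value outside its range is refused whole. The fingers move at their own pace and stop on an object; the grip force is fixed at half the most. Time passes only in rows, so rows that repeat a pose let the fingers close. It gives the time, the measured TCP pose, the force and the opening at its end, in the units of the state.
- monitor.read_state(): the state, without advancing time (a new reading comes with each control period).
- get_image(name): name is "scene" or "side" or "wrist"; returns a dict with "image" (420x560x3 uint8, red, green, blue), "range_z" (420x560 float32, mm along the optical axis (not along the pixel's ray), 0 where there is no reading), "fx", "fy", "cx", "cy" (pixels), "rvec" (rotation vector, rad) and "tvec" (3), from world to camera coordinates, as OpenCV has them. Camera axes: x right, y down, z forward; pixel columns grow to the right and rows downward; lengths in mm; the calibration is good to about 2 mm. The wrist camera is an equidistant fisheye: a pixel r from the principal point sees the ray r / f radians off the axis. A picture is of the moment at which its call begins.
- workorder.job_done(): hands the job in, once; it reports no verdict.
The state is a dict: "clock": time; "joints": joint angles; "joint_vel": joint speeds; "joint_efforts": joint torques, N m; "position": TCP position; "ee_rot": TCP orientation; "contact_force": force on the tool from outside, world axes, zero at the start; "wrist_torque": the same for the moment, N m; "gripper_width": finger opening in mm.
Only numpy, scipy, OpenCV 4.12 (cv2) and the standard library are available. Lean on these libraries where they do the work, as an engineer would, in place of code of your own. Each camera call takes 0.05 s, during which the arm holds its last target. There are 200 camera calls.

## Working session

There is one attempt and no reset: what is moved stays moved. The work goes in short steps, Python scripts to look and compute and a tool call to move; the robot and the scene stay as the last step left them, time stands still between calls to the robot, and variables do not carry over. Pictures are saved under pics/ and viewed, and the job is handed in when it is done.

Besides the shell and the picture viewer there is one more tool, called after ">>>" as name(argument=value, ...) on one line, values as JSON. arm_command: Moves the arm, as the interface text tells. Its arguments: {"type":"object","properties":{"increments":{"type":"array","items":{"type":"number"}}},"required":["increments"]}

```bash
mkdir -p pics; python3 - <<'E'
from bench import monitor,get_image,arm
import cv2,numpy as np,pickle
print(monitor.read_state()); print([a for a in dir(arm) if a[0]!='_'], arm.tip_extent)
for n in ["scene","side","wrist"]:
    d=get_image(n); pickle.dump(d,open(f'pics/{n}0.pkl','wb'))
    cv2.imwrite(f'pics/{n}0.png',cv2.cvtColor(d["image"],cv2.COLOR_RGB2BGR))
    print(n,d['fx'],d['fy'],d['cx'],d['cy'],d['rvec'],d['tvec'])
E
```

```text
{'clock': 0.0, 'joints': array([-1.03833918e+00,  3.85555562e-01,  6.60776800e-03, -5.16564902e-04,
       -1.19399266e+00, -2.58571718e-01]), 'joint_vel': array([ 0.00162881, -0.00011158, -0.00040424,  0.00105328,  0.00014162,
       -0.00021923]), 'joint_efforts': array([ 1.87809615e-03, -3.92289484e+01,  1.88402510e+01,  4.18630645e+00,
       -4.58584007e-03, -4.93878943e-06]), 'position': array([ 168.90470015, -601.17868524,  252.21245745]), 'ee_rot': array([ 0.42647824,  0.56398064, -0.56309037, -0.42775155]), 'contact_force': array([-0.76720036,  0.21199191,  0.12824722]), 'wrist_torque': array([-0.0174941 , -0.06026351,  0.02930589]), 'gripper_width': 85.37555496804971}
['IKError', 'tip_extent'] 22.0
scene 411.3871900728696 411.3871900728696 277.9500937502701 211.96480768667914 [ 2.1519605   0.85672361 -0.41414981] [-305.32521394 -194.0989617  1446.80047492]
side 423.25580740404837 423.25580740404837 277.1386368134017 215.44817576513427 [ 0.5597111  -2.49088104  1.43343149] [ 370.02751885  141.6162893  1019.9265543 ]
wrist 325.19226210127806 325.19226210127806 274.93047668111353 213.3177119078765 [-1.78760241 -2.35805462 -0.32696834] [625.17386684 -34.31344962 378.40759864]
```

View pics/scene0.png

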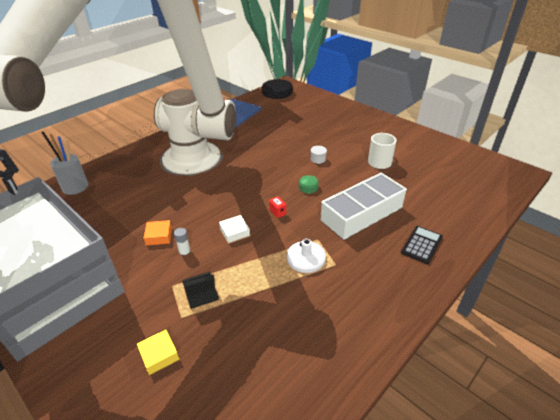

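View pics/side0.png

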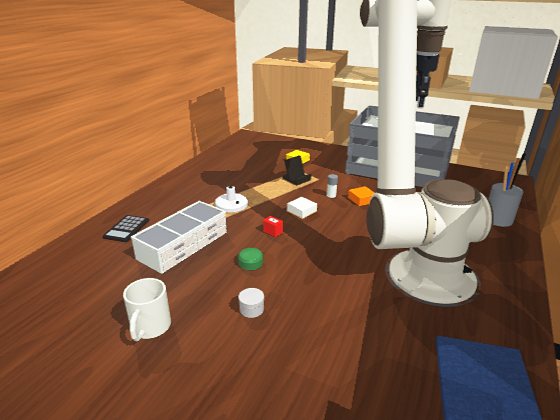

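View pics/wrist0.png

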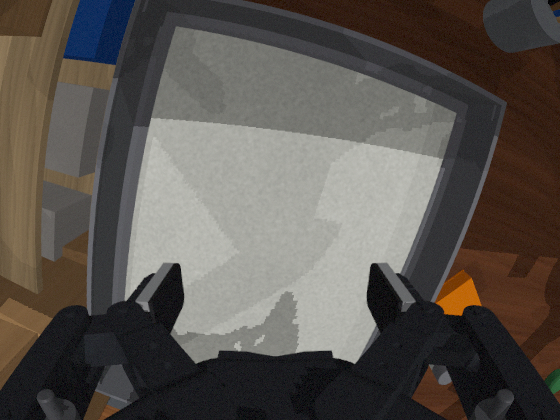

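```bash
cat > h.py <<'E'
import cv2,numpy as np,pickle
from scipy.spatial.transform import Rotation as R
def cloud(d,fish=False):
    H,W=d['range_z'].shape
    u,v=np.meshgrid(np.arange(W),np.arange(H))
    x=(u-d['cx'])/d['fx'];y=(v-d['cy'])/d['fy']
    if fish:
        r=np.hypot(x,y)+1e-9; s=np.tan(np.minimum(r,1.5))/r; x=x*s;y=y*s
    z=d['range_z'].astype(float)
    P=np.stack([x*z,y*z,z],-1).reshape(-1,3)
    Rm=R.from_rotvec(np.ravel(d['rvec'])).as_matrix()
    Q=(P-np.ravel(d['tvec']))@Rm
    return Q.reshape(H,W,3),z>0
def ortho(ds,x0,x1,y0,y1,zmax=150,s=1.0):
    # rows: x decreasing downward (far at top); cols: y decreasing to right (robot view)
    W=int((y1-y0)/s);H=int((x1-x0)/s)
    col=np.zeros((H,W,3),np.uint8);hz=np.full((H,W),-1e9)
    for d,f in ds:
        Q,ok=cloud(d,f)
        m=ok&(Q[...,2]<zmax)&(Q[...,2]>-20)
        c=((y1-Q[...,1])/s);r=((x1-Q[...,0])/s)
        m&=(c>=0)&(c<W-.5)&(r>=0)&(r<H-.5)
        for p,q,zz,cc in zip(r[m].astype(int),c[m].astype(int),Q[...,2][m],d['image'][m]):
            for dp in (0,1):
                for dq in (0,1):
                    a,b=min(p+dp,H-1),min(q+dq,W-1)
                    if zz>hz[a,b]: hz[a,b]=zz;col[a,b]=cc
    return col,hz
E
python3 - <<'E'
from h import *
L=lambda n:pickle.load(open(f'pics/{n}0.pkl','rb'))
c,h=ortho([(L('scene'),False)],200,900,-450,500)
d,g=ortho([(L('side'),False)],200,900,-450,500)
for n,im in (('os',c),('oi',d)):
    im=im.copy()
    for x in range(200,900,100): cv2.line(im,(0,900-x),(950,900-x),(90,90,90),1)
    for y in range(-400,500,100): cv2.line(im,(500-y,0),(500-y,700),(90,90,90),1)
    cv2.imwrite(f'pics/{n}.png',cv2.resize(cv2.cvtColor(im,cv2.COLOR_RGB2BGR),(800,590)))
E
```

```text
(no output)
```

View pics/os.png

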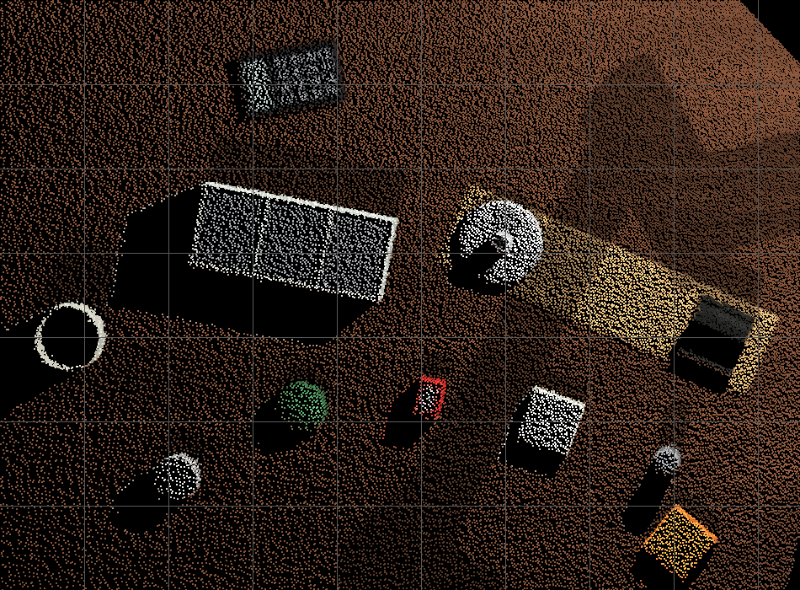

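View pics/oi.png

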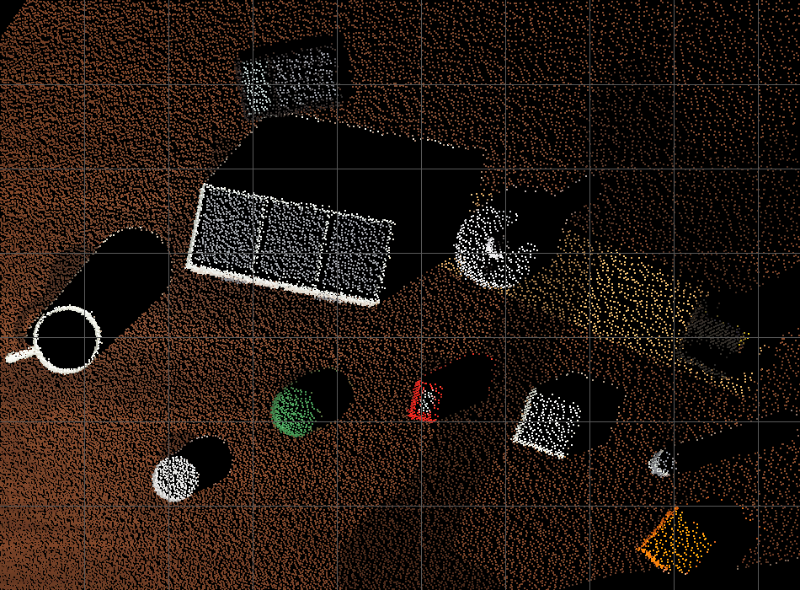

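```bash
cat > m.py <<'E'
from h import *
def sel(d,c,r,z0,z1,f=False):
    Q,ok=cloud(d,f); m=ok&(np.hypot(Q[...,0]-c[0],Q[...,1]-c[1])<r)&(Q[...,2]>z0)&(Q[...,2]<z1)
    return Q[m]
def rect(p): 
    (c,s,a)=cv2.minAreaRect(p[:,:2].astype(np.float32)); return np.round(c,1),np.round(s,1),round(a,1)
def circ(p):
    c,r=cv2.minEnclosingCircle(p[:,:2].astype(np.float32)); return np.round(c,1),round(r,1)
E
python3 - <<'E'
from m import *
for n in ('scene','side'):
    d=pickle.load(open(f'pics/{n}0.pkl','rb')); print(n)
    T=lambda nm,c,r,z0,z1,fn:(lambda p:print(nm,len(p),fn(p),'zmed',np.round(np.percentile(p[:,2],[5,50,95]),1)))(sel(d,c,r,z0,z1))
    T('memo',(401,-151),55,22,40,rect)
    T('tin',(334,290),45,33,50,circ)
    T('tinall',(334,290),45,8,50,circ)
    T('glue',(354,-292),35,64,85,circ)
    T('glueall',(354,-292),35,8,85,circ)
    T('pw',(415,144),50,8,50,circ)
    T('pwtop',(415,144),50,33,50,circ)
    T('sharp',(425,-8),40,36,50,rect)
    T('org',(613,150),140,50,90,rect)
    T('orgrim',(613,150),140,68.5,90,rect)
    T('lamp',(620,-90),60,14,26,circ)
    T('stem',(620,-90),60,45,80,circ)
    T('mug',(500,418),70,80,100,circ)
    T('desk',(450,50),50,-20,20,rect)
    Q,ok=cloud(d); c=d['image'].astype(int)
    m=ok&(np.hypot(Q[...,0]-558,Q[...,1]+221)<230)&(Q[...,2]<9)&(Q[...,2]>-5)&(c[...,1]>c[...,2]*1.25)&(c[...,0]>c[...,2]*1.5)&(c[...,1]>c[...,0]*.68)
    p=Q[m];print('strip',len(p),rect(p))
E
```

```text
scene
memo 405 (array([ 400.2, -153.8]), array([64.9, 70.1]), 71.1) zmed [24.1 28.1 30.5]
tin 122 (array([329.5, 286.8]), 32.4) zmed [34.1 38.  40.3]
tinall 213 (array([329.5, 286.8]), 32.4) zmed [11.7 35.5 39.9]
glue 99 (array([ 353.3, -290.8]), 17.9) zmed [65.7 69.6 71.6]
glueall 277 (array([ 352.5, -292. ]), 18.2) zmed [13.2 53.1 71.1]
pw 264 (array([420. , 141.3]), 32.5) zmed [ 9.9 28.9 36.2]
pwtop 65 (array([418.6, 144. ]), 22.4) zmed [33.3 34.9 37.6]
sharp 121 (array([427.8, -10.9]), array([32.2, 49.2]), 77.0) zmed [37.3 39.9 42.7]
org 2280 (array([613., 153.]), array([236.2, 104.9]), 79.1) zmed [54.7 66.8 70.7]
orgrim 488 (array([613.1, 153.2]), array([235.2, 102.8]), 79.0) zmed [68.6 69.7 72.1]
lamp 728 (array([611.8, -94.6]), 50.6) zmed [16.5 21.5 24.5]
stem 100 (array([612.7, -94.5]), 12.9) zmed [46.9 61.3 65.4]
mug 168 (array([499.3, 418.4]), 43.3) zmed [80.9 86.8 91.2]
desk 497 (array([453.7,  54.7]), array([87. , 98.7]), 51.2) zmed [-2.1  0.3  3. ]
strip 3674 (array([ 558.2, -221.6]), array([406.4, 449.7]), 64.9)
side
memo 249 (array([ 398. , -151.4]), array([69.6, 67.4]
[... 283 characters left out ...]
w 406 (array([412.2, 147.7]), 31.1) zmed [11.  28.  34.3]
pwtop 61 (array([412.2, 146.4]), 17.8) zmed [33.1 33.9 36.6]
sharp 102 (array([424.2,  -6.2]), array([32.8, 43.9]), 80.5) zmed [36.6 38.7 41.1]
org 2514 (array([607.4, 154.6]), array([236.4, 110.6]), 79.6) zmed [53.6 65.2 69.2]
orgrim 216 (array([610.4, 155.2]), array([232.3, 103.1]), 78.7) zmed [68.6 69.3 70.7]
lamp 339 (array([606.6, -88.5]), 50.1) zmed [15.4 19.8 23. ]
stem 62 (array([608.8, -89.1]), 14.1) zmed [46.1 58.5 62.4]
mug 437 (array([498.5, 419. ]), 42.0) zmed [80.7 86.5 90. ]
desk 598 (array([450.8,  47. ]), array([98.9, 91.2]), 13.2) zmed [-3.3 -1.1  9. ]
strip 1052 (array([ 502.8, -201.8]), array([405. , 303.6]), 66.4)
```

```bash
cat > g.py <<'E'
from m import *
from bench import monitor
import sys
def goal(x,y,z,jaw):
    "jaw deg: world angle of tool x; tool y down"
    s=monitor.read_state(); R0=R.from_quat(s['ee_rot']); p=s['position']
    best=None
    for k in (0,180):
        a=np.radians(jaw+k); X=np.array([np.cos(a),np.sin(a),0]);Y=np.array([0,0,-1.]);Z=np.cross(X,Y)
        G=R.from_matrix(np.stack([X,Y,Z],1)); rv=(R0.inv()*G).as_rotvec()
        if best is None or np.linalg.norm(rv)<np.linalg.norm(best): best=rv
    d=R0.inv().apply(np.array([x,y,z])-p)
    print('clock',round(s['clock'],2),'pos',p.round(1),'turn',best.round(3),'shift mm',d.round(1),'w',round(s['gripper_width'],1))
if __name__=='__main__':
    s=monitor.read_state(); print(R.from_quat(s['ee_rot']).as_matrix().round(3), s['joints'].round(2),s['contact_force'].round(1))
    a=list(map(float,sys.argv[1:])); 
    for i in range(0,len(a),4): goal(*a[i:i+4])
E
python3 g.py 399 -152.5 140 -20
python3 - <<'E'
from m import *
c,h=ortho([(pickle.load(open('pics/scene0.pkl','rb')),False)],430,690,-440,-20,s=.7)
cv2.imwrite('pics/strip.png',cv2.cvtColor(c,cv2.COLOR_RGB2BGR)); print(c.shape)
E
```

```text
[[-0.27  -0.001 -0.963]
 [ 0.963  0.002 -0.27 ]
 [ 0.002 -1.     0.   ]] [-1.04  0.39  0.01 -0.   -1.19 -0.26] [0.1 0.4 0.4]
clock 0.15 pos [ 168.9 -601.3  252.5] turn [ 0.001 -0.948  0.002] shift mm [ 369.8  113.1 -342.8] w 85.5
(371, 600, 3)
```

View pics/strip.png

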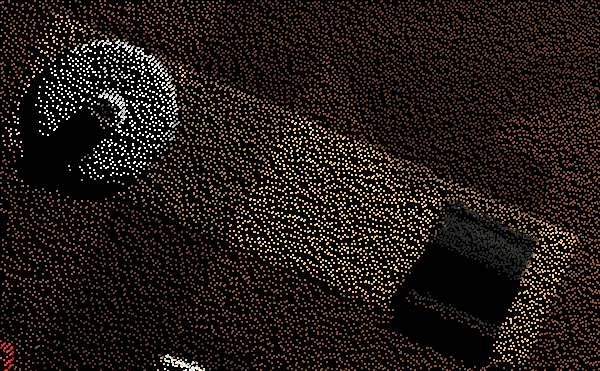

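>>> arm_command(increments=[0, -0.18, 0, 0.05, 0.0, -0.04, 0, 0, -0.36, 0, 0.1, 0.0, -0.08, 0, 0, -0.54, 0, 0.15, 0.0, -0.13, 0, 0, -0.72, 0, 0.2, 0.02, -0.18, 0, 0, -0.9, 0, 0.25, 0.04, -0.23, 0, 0, -0.948, 0, 0.3, 0.06, -0.28, 0, 0, -0.948, 0, 0.34, 0.08, -0.32, 0, 0, -0.948, 0, 0.365, 0.1, -0.34, 0, 0, -0.948, 0, 0.37, 0.113, -0.343, 0, 0, -0.948, 0, 0.37, 0.113, -0.343, 0])

```text
clock: 1.4
position: [398.5, -151.1, 138.8]
ee_rot: [0.12, 0.697, -0.696, -0.123]
contact_force: [-0.0, -0.5, -0.1]
gripper_width: 85.3
```

```bash
cat > w.py <<'E'
import sys
from m import *
from bench import get_image
n=sys.argv[1]; k=sys.argv[2]
d=get_image(k); pickle.dump(d,open(f'pics/{n}.pkl','wb'))
cv2.imwrite(f'pics/{n}.png',cv2.cvtColor(d["image"],cv2.COLOR_RGB2BGR))
E
python3 w.py w1 wrist; python3 g.py 399 -152.5 140 -20 399 -152.5 40 -20
python3 - <<'E'
from m import *
d=pickle.load(open('pics/w1.pkl','rb'))
for nm,c,z0,z1 in (('memo',(399,-152),22,34),('desk',(399,-152),-8,8)):
    p=sel(d,c,60,z0,z1,True); print(nm,len(p),rect(p),np.percentile(p[:,2],[5,50,95]))
E
```

```text
[[-0.94  -0.002 -0.34 ]
 [ 0.34   0.001 -0.94 ]
 [ 0.003 -1.    -0.001]] [ 0.02  0.18 -0.61 -0.   -0.78 -0.36] [ 0.2 -0.2  0.5]
clock 1.45 pos [ 398.9 -151.9  139.7] turn [0.001 0.002 0.003] shift mm [-0.3 -0.3  0.6] w 85.5
clock 1.45 pos [ 398.9 -151.9  139.7] turn [0.001 0.002 0.003] shift mm [-0.6 99.7  0.6] w 85.5
memo 7064 (array([ 400.2, -153.1]), array([65., 64.]), 70.1) [26.6178179  27.76033064 28.85627345]
desk 8250 (array([ 399., -152.]), array([119.6, 119.4]), 5.9) [-1.36097748 -0.23121228  1.01728783]
```

View pics/w1.png

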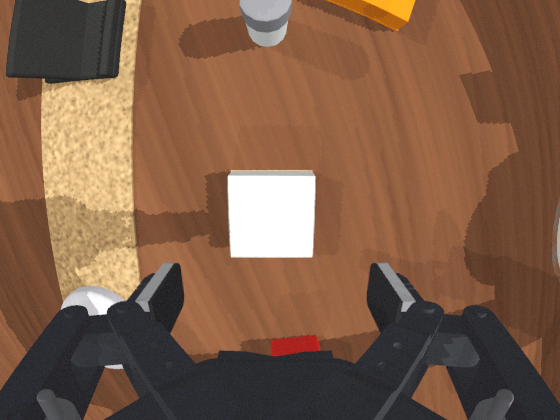

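```bash
python3 - <<'E'
from m import *
d=pickle.load(open('pics/w1.pkl','rb'))
Q,ok=cloud(d,True)
for u,v in ((175,268),(170,272),(178,290),(160,290),(385,270),(375,290),(180,266)): print(u,v,Q[v,u].round(1), d['range_z'][v,u])
m=ok&(np.hypot(Q[...,0]-399,Q[...,1]+152)<70)&(Q[...,2]>60); print(Q[m][:,2].min())
c,h=ortho([(d,True)],430,690,-440,-20,s=.7)
cv2.imwrite('pics/strip1.png',cv2.cvtColor(c,cv2.COLOR_RGB2BGR))
for nm,c,r,z0,z1 in (('lamp',(609,-92),62,13,27),('stem',(609,-92),40,50,66),('glue',(352,-290),35,64,80)):
    p=sel(d,c,r,z0,z1,True); print(nm,len(p),circ(p))
E
```

```text
175 268 [ 434.5 -176.4  137.4] 132.89969
170 272 [ 434.6 -177.3  143.1] 127.232254
178 290 [ 439.  -165.5  135.7] 137.77917
160 290 [ 434.4 -176.8  157.8] 113.17314
385 270 [ 351.1 -147.4  142.2] 128.42125
375 290 [ 357.3 -139.4  141.8] 131.42007
180 266 [ 495.7 -131.     0.6] 281.6151
128.82816778965986
lamp 897 (array([610.1, -95. ]), 49.4)
stem 0 (array([0., 0.]), 0.0)
glue 1029 (array([ 354.4, -289.3]), 15.6)
```

View pics/strip1.png

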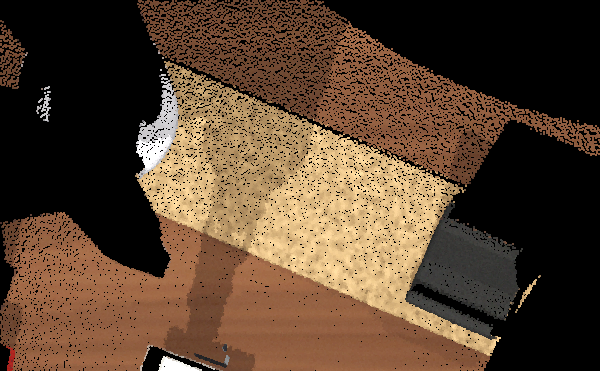

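>>> arm_command(increments=[0, 0, 0, -0.001, 0.04, 0.001, 0, 0, 0, 0, -0.0015, 0.08, 0.001, 0, 0, 0, 0, -0.0015, 0.105, 0.001, 0, 0, 0, 0, -0.0015, 0.117, 0.001, 0, 0, 0, 0, -0.0015, 0.122, 0.001, 0, 0, 0, 0, -0.0015, 0.122, 0.001, 0, 0, 0, 0, -0.0015, 0.122, 0.001, 255, 0, 0, 0, -0.0015, 0.122, 0.001, 255, 0, 0, 0, -0.0015, 0.122, 0.001, 255, 0, 0, 0, -0.0015, 0.122, 0.001, 255])

```text
clock: 2.7
position: [400.4, -153.2, 18.9]
ee_rot: [0.122, 0.697, -0.696, -0.122]
contact_force: [-0.5, 0.1, 4.9]
gripper_width: 62.7
```

```bash
python3 w.py w2 wrist; python3 g.py 555 -223 120 -23 555 -223 25 -23 
```

```text
[[-0.94  -0.    -0.34 ]
 [ 0.34   0.001 -0.94 ]
 [ 0.    -1.    -0.001]] [ 0.02  0.41 -0.74 -0.   -0.43 -0.36] [-1.2 -0.1  4.8]
clock 2.75 pos [ 400.4 -153.2   18.8] turn [0.001 0.055 0.   ] shift mm [-169.1 -101.2   13. ] w 62.8
clock 2.75 pos [ 400.4 -153.2   18.8] turn [0.001 0.055 0.   ] shift mm [-169.1   -6.2   13.1] w 62.8
```

View pics/w2.png

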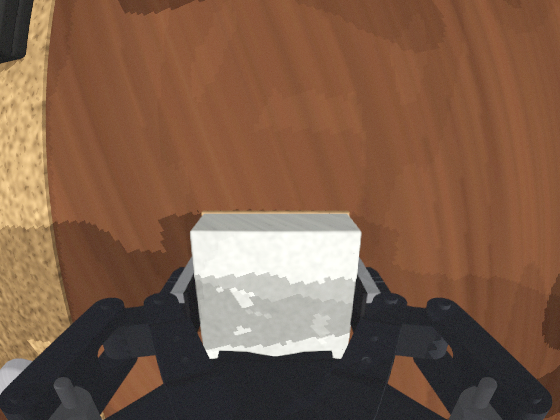

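>>> arm_command(increments=[0, 0, 0, 0, -0.03, 0, 255, 0, 0.02, 0, -0.03, -0.06, 0, 255, 0, 0.055, 0, -0.08, -0.07, 0.006, 255, 0, 0.055, 0, -0.13, -0.07, 0.013, 255, 0, 0.055, 0, -0.162, -0.065, 0.013, 255, 0, 0.055, 0, -0.169, -0.04, 0.013, 255, 0, 0.055, 0, -0.169, -0.025, 0.013, 255, 0, 0.055, 0, -0.169, -0.025, 0.013, 255])

```text
clock: 3.75
position: [553.2, -222.5, 42.5]
ee_rot: [0.14, 0.693, -0.692, -0.143]
contact_force: [-0.3, -0.1, -0.3]
gripper_width: 63.1
```

```bash
python3 w.py w3 wrist; python3 w.py s3 scene; python3 g.py 555 -223 22.5 -23
python3 - <<'E'
from m import *
d=pickle.load(open('pics/w3.pkl','rb'))
c,h=ortho([(d,True)],430,690,-440,-20,s=.7)
cv2.imwrite('pics/strip3.png',cv2.cvtColor(c,cv2.COLOR_RGB2BGR))
d=pickle.load(open('pics/s3.pkl','rb'))
c,h=ortho([(d,False)],430,690,-440,-20,s=.7,zmax=65)
cv2.imwrite('pics/strip3s.png',cv2.cvtColor(c,cv2.COLOR_RGB2BGR))
E
```

```text
[[-0.921  0.    -0.391]
 [ 0.391  0.001 -0.921]
 [ 0.    -1.    -0.001]] [-0.11  0.56 -0.3  -0.   -0.71 -0.29] [ 0.2  0.3 -1.4]
clock 3.85 pos [ 554.8 -222.7   44.4] turn [0.001 0.    0.   ] shift mm [-0.3 21.9  0.2] w 63.1
```

View pics/w3.png

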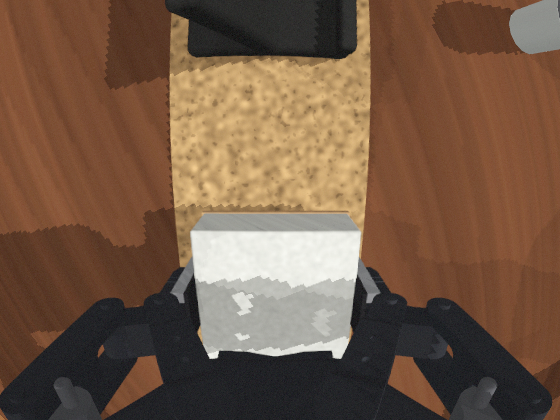

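View pics/strip3.png

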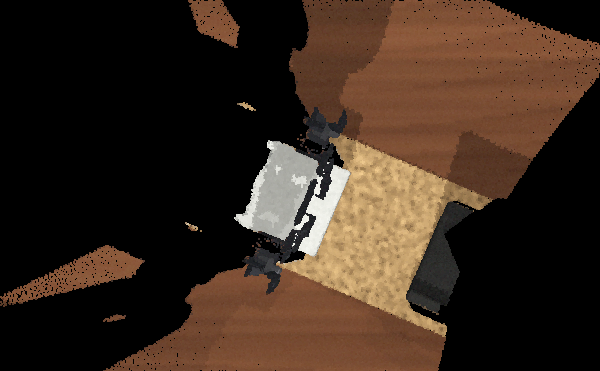

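>>> arm_command(increments=[0, 0, 0, 0, 0.01, 0, 255, 0, 0, 0, 0, 0.019, 0, 255, 0, 0, 0, 0, 0.022, 0, 255, 0, 0, 0, 0, 0.022, 0, 255, 0, 0, 0, 0, 0.022, 0, 0, 0, 0, 0, 0, 0.022, 0, 0, 0, 0, 0, 0, 0.02, 0, 0, 0, 0, 0, 0, -0.02, 0, 0, 0, 0, 0, 0, -0.075, 0, 0, 0, 0, 0, 0, -0.075, 0, 0])

```text
clock: 5.1
position: [557.9, -223.5, 124.8]
ee_rot: [0.145, 0.693, -0.693, -0.137]
contact_force: [0.4, 0.6, -0.1]
gripper_width: 85.3
```

```bash
python3 w.py w4 wrist; python3 g.py 415.5 145 120 -11 
python3 - <<'E'
from m import *
d=pickle.load(open('pics/w4.pkl','rb'))
p=sel(d,(555,-223),60,26,38,True); print('memo',len(p),rect(p),np.percentile(p[:,2],[5,50,95]))
E
```

```text
[[-0.921  0.006 -0.391]
 [ 0.391  0.    -0.921]
 [-0.005 -1.    -0.003]] [-0.11  0.46 -0.23 -0.   -0.87 -0.29] [-0.2  0.8  0.1]
clock 5.15 pos [ 556. -223.  122.] turn [ 0.002 -0.209 -0.006] shift mm [ 273.1    1.3 -283.8] w 84.9
memo 7979 (array([ 554.4, -222.9]), array([64. , 64.3]), 67.0) [29.66461526 30.75847977 31.7990172 ]
```

View pics/w4.png

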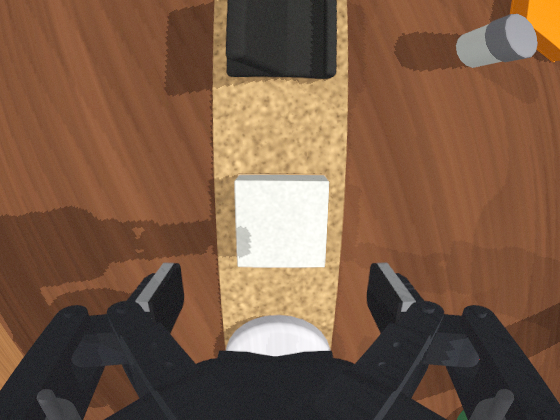

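>>> arm_command(increments=[0, -0.02, 0, 0.03, 0.0, -0.03, 0, 0, -0.06, 0, 0.07, 0.0, -0.073, 0, 0, -0.1, 0, 0.11, 0.0, -0.115, 0, 0, -0.14, 0, 0.15, 0.0, -0.157, 0, 0, -0.18, 0, 0.19, 0.0, -0.198, 0, 0, -0.209, 0, 0.225, 0.0, -0.235, 0, 0, -0.209, 0, 0.255, 0.0, -0.266, 0, 0, -0.209, 0, 0.27, 0.0, -0.281, 0, 0, -0.209, -0.005, 0.273, 0.001, -0.284, 0, 0, -0.209, -0.005, 0.273, 0.001, -0.284, 0])

```text
clock: 6.4
position: [415.4, 144.7, 119.6]
ee_rot: [0.068, 0.704, -0.704, -0.068]
contact_force: [-0.2, -1.1, 0.3]
gripper_width: 85.6
```

```bash
python3 w.py w5 wrist; python3 - <<'E'
from m import *
d=pickle.load(open('pics/w5.pkl','rb'))
p=sel(d,(415,145),50,8,45,True); print('pw',len(p),circ(p),np.percentile(p[:,2],[5,50,95,99]))
p=sel(d,(415,145),50,26,45,True); print('pwt',len(p),circ(p))
p=sel(d,(425,-9),40,36,45,True); print('sh',len(p),rect(p) if len(p) else 0)
E
python3 g.py 415.5 145 21 -11
```

```text
pw 5764 (array([415.4, 143.6]), 31.0) [22.24941209 31.34498394 35.22052859 35.97767312]
pwt 4897 (array([415.3, 142.9]), 28.9)
sh 2169 (array([428.9,  -3.5]), array([22.1, 46.5]), 76.0)
[[-0.981  0.    -0.192]
 [ 0.192  0.001 -0.981]
 [ 0.    -1.    -0.001]] [ 0.71  0.23 -0.61 -0.   -0.73 -0.9 ] [0.6 0.  0.1]
clock 6.45 pos [415.5 144.4 119.7] turn [ 0.001 -0.001  0.   ] shift mm [ 0.1 98.7 -0.5] w 85.6
```

View pics/w5.png

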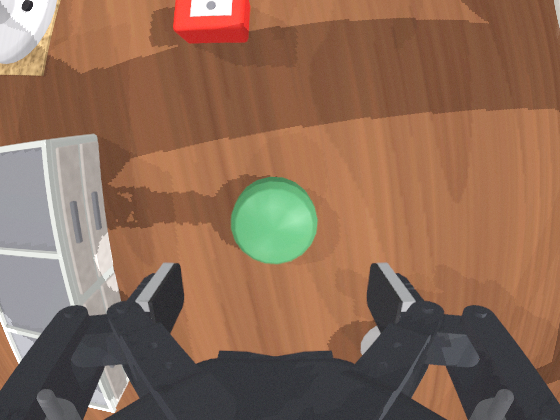

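>>> arm_command(increments=[0, 0, 0, 0, 0.04, 0.001, 0, 0, 0, 0, 0, 0.07, 0.001, 0, 0, 0, 0, 0, 0.088, 0.001, 0, 0, 0, 0, 0, 0.097, 0.001, 0, 0, 0, 0, 0, 0.0995, 0.001, 0, 0, 0, 0, 0, 0.0995, 0.001, 100, 0, 0, 0, 0, 0.0995, 0.001, 255, 0, 0, 0, 0, 0.0995, 0.001, 255, 0, 0, 0, 0, 0.0995, 0.001, 255, 0, 0, 0, 0, 0.0995, 0.001, 255])

```text
clock: 7.7
position: [415.9, 143.7, 21.5]
ee_rot: [0.069, 0.705, -0.703, -0.067]
contact_force: [0.4, -1.2, 5.6]
gripper_width: 60.0
```

```bash
python3 w.py w6 wrist; python3 w.py i6 side; python3 g.py 554.4 -222.9 100 -23
python3 - <<'E'
import cv2
a=cv2.imread('pics/i6.png')[190:320,180:340]; cv2.imwrite('pics/i6c.png',cv2.resize(a,None,fx=4,fy=4))
E
```

```text
[[-0.981  0.002 -0.191]
 [ 0.191  0.002 -0.981]
 [-0.001 -1.    -0.002]] [ 0.7   0.41 -0.71 -0.   -0.44 -0.9 ] [-0.6 -1.1  5.6]
clock 7.8 pos [415.9 143.7  21.5] turn [ 0.002  0.209 -0.001] shift mm [-206.3  -79.   333.1] w 59.4
```

View pics/w6.png

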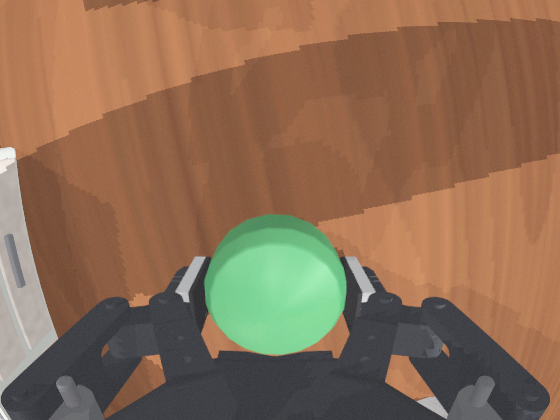

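View pics/i6c.png

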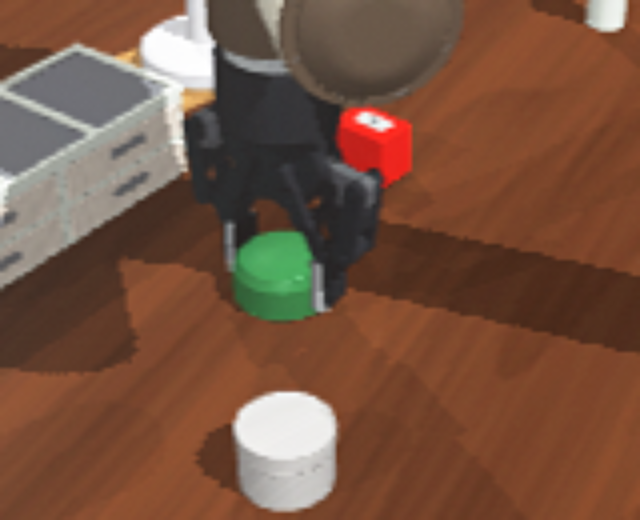

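>>> arm_command(increments=[0, 0, 0, 0, -0.02, 0, 255, 0, 0, 0, -0.01, -0.05, 0.016, 255, 0, 0.04, 0, -0.035, -0.079, 0.056, 255, 0, 0.08, 0, -0.064, -0.079, 0.103, 255, 0, 0.12, 0, -0.095, -0.079, 0.153, 255, 0, 0.16, 0, -0.126, -0.079, 0.203, 255, 0, 0.2, 0, -0.157, -0.079, 0.253, 255, 0, 0.209, 0, -0.185, -0.079, 0.299, 255, 0, 0.209, 0, -0.202, -0.079, 0.326, 255, 0, 0.209, 0, -0.206, -0.079, 0.333, 255])

```text
clock: 9.05
position: [554.2, -224.3, 99.8]
ee_rot: [0.143, 0.694, -0.692, -0.142]
contact_force: [0.0, 0.6, -2.2]
gripper_width: 60.0
```

>>> arm_command(increments=[0, 0, 0, 0, 0, 0, 255, 0, 0, 0, 0, 0, 0, 255])

```text
clock: 9.3
position: [553.7, -223.3, 99.9]
ee_rot: [0.142, 0.694, -0.692, -0.141]
contact_force: [-0.0, 0.1, -1.0]
gripper_width: 59.6
```

```bash
python3 w.py w7 wrist; python3 w.py s7 scene; python3 g.py 554.4 -222.9 60 -23 554.4 -222.9 53 -23;python3 - <<'E'
from m import *
d=pickle.load(open('pics/w7.pkl','rb'))
from bench import monitor
s=monitor.read_state()['position']
p=sel(d,s[:2],28,s[2]-40,s[2]+40,True);print(len(p),np.percentile(p[:,2],[1,50,99]))
Q,ok=cloud(d,True); m=ok&(d['image'][...,1]>d['image'][...,0]*1.5)&(d['image'][...,1]>d['image'][...,2]*1.2)&(Q[...,2]>40)
print(circ(Q[m]),np.percentile(Q[m][:,2],[1,50,99]))
d=pickle.load(open('pics/s7.pkl','rb'))
Q,ok=cloud(d); m=ok&(d['image'][...,1]>d['image'][...,0]*1.5)&(d['image'][...,1]>d['image'][...,2]*1.2)&(np.hypot(Q[...,0]-s[0],Q[...,1]-s[1])<60)
print(m.sum(),np.percentile(Q[m][:,2],[1,50,99]))
E
```

```text
[[-0.92   0.002 -0.392]
 [ 0.392  0.002 -0.92 ]
 [-0.001 -1.    -0.003]] [-0.11  0.49 -0.25 -0.   -0.83 -0.29] [ 0.4 -0.2 -2.4]
clock 9.4 pos [ 554.  -223.3  100. ] turn [ 0.003 -0.002 -0.001] shift mm [-0.2 40.  -0.4] w 59.7
clock 9.4 pos [ 554.  -223.3  100. ] turn [ 0.003 -0.002 -0.001] shift mm [-0.2 47.  -0.4] w 59.7
12213 [104.72930416 110.50580923 114.13517813]
(array([ 553.5, -223.2]), 31.3) [ 84.40891279 109.4236719  114.07998731]
206 [ 84.91631392 108.31102142 153.39254892]
```

View pics/w7.png

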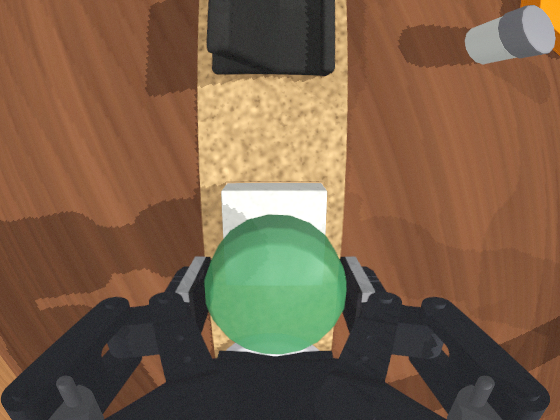

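>>> arm_command(increments=[0, 0, 0, 0, 0.015, 0, 255, 0, 0, 0, 0, 0.032, 0, 255, 0, 0, 0, 0, 0.042, 0, 255, 0, 0, 0, 0, 0.0445, 0, 255, 0, 0, 0, 0, 0.0455, 0, 255, 0, 0, 0, 0, 0.0465, 0, 255, 0, 0, 0, 0, 0.047, 0, 255])

```text
clock: 10.28
position: [554.3, -223.2, 53.4]
ee_rot: [0.142, 0.694, -0.692, -0.141]
contact_force: [0.1, -0.0, -2.2]
gripper_width: 59.4
```

>>> arm_command(increments=[0, 0, 0, 0, 0.0005, 0, 255, 0, 0, 0, 0, 0.001, 0, 255, 0, 0, 0, 0, 0.001, 0, 255])

```text
clock: 10.65
position: [554.4, -223.2, 52.6]
ee_rot: [0.142, 0.694, -0.692, -0.141]
contact_force: [0.7, 0.9, -0.8]
gripper_width: 59.6
```

>>> arm_command(increments=[0, 0, 0, 0, 0.0005, 0, 255, 0, 0, 0, 0, 0.001, 0, 255, 0, 0, 0, 0, 0.001, 0, 255])

```text
clock: 11.02
position: [554.4, -223.3, 52.6]
ee_rot: [0.142, 0.694, -0.692, -0.141]
contact_force: [-1.7, 1.1, 5.0]
gripper_width: 59.8
```

>>> arm_command(increments=[0, 0, 0, 0, 0, 0, 55, 0, 0, 0, 0, 0, 0, 30, 0, 0, 0, 0, 0, 0, 0, 0, 0, 0, 0, 0, 0, 0, 0, 0, 0, 0, -0.01, 0, 0, 0, 0, 0, 0, -0.035, 0, 0, 0, 0, 0, 0, -0.07, 0, 0, 0, 0, 0, 0, -0.07, 0, 0])

```text
clock: 12.02
position: [556.4, -223.9, 126.5]
ee_rot: [0.145, 0.694, -0.692, -0.137]
contact_force: [-0.5, 0.6, 0.1]
gripper_width: 85.2
```

```bash
python3 w.py w8 wrist; python3 g.py 353 -290 130 -11;python3 - <<'E'
from m import *
d=pickle.load(open('pics/w8.pkl','rb'))
Q,ok=cloud(d,True); g=(d['image'][...,1]>d['image'][...,0]*1.5)&(d['image'][...,1]>d['image'][...,2]*1.2)
m=ok&g&(Q[...,2]>25); print('pw',circ(Q[m]),np.percentile(Q[m][:,2],[1,50,99]))
p=Q[ok&~g&(np.hypot(Q[...,0]-554,Q[...,1]+223)<60)&(Q[...,2]>27)&(Q[...,2]<34)]; print('memo',rect(p))
p=sel(d,(353,-290),35,66,80,True); print('glue',len(p),circ(p) if len(p) else 0)
E
```

```text
[[-0.92   0.007 -0.392]
 [ 0.392  0.001 -0.92 ]
 [-0.006 -1.    -0.004]] [-0.11  0.46 -0.23 -0.   -0.88 -0.29] [-0.5 -0.8 -0.1]
clock 12.07 pos [ 555.1 -223.5  124.7] turn [ 0.003 -0.211 -0.006] shift mm [159.8  -6.9 140.4] w 85.7
pw (array([ 554.3, -223.9]), 30.4) [39.53826568 62.33001609 66.85986991]
memo (array([ 554.3, -223. ]), array([63.8, 64. ]), 67.0)
glue 1203 (array([ 354. , -292.1]), 16.8)
```

View pics/w8.png

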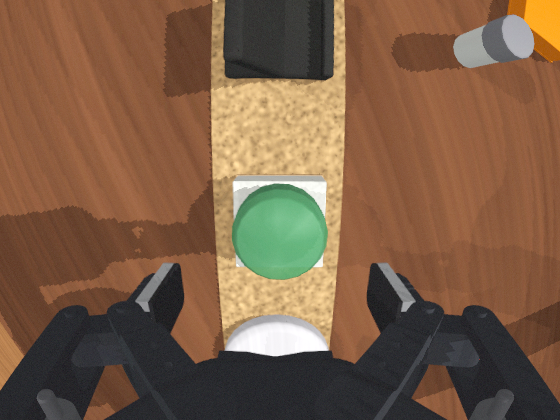

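>>> arm_command(increments=[0, -0.03, 0, 0.03, -0.003, 0.027, 0, 0, -0.08, 0, 0.07, -0.007, 0.062, 0, 0, -0.14, 0, 0.11, -0.007, 0.097, 0, 0, -0.19, 0, 0.145, -0.007, 0.128, 0, 0, -0.211, -0.006, 0.159, -0.007, 0.14, 0, 0, -0.211, -0.006, 0.16, -0.007, 0.141, 0, 0, -0.211, -0.006, 0.16, -0.007, 0.141, 0])

```text
clock: 12.95
position: [353.2, -290.5, 130.0]
ee_rot: [0.068, 0.705, -0.703, -0.067]
contact_force: [0.4, -0.1, -0.1]
gripper_width: 85.4
```

```bash
python3 w.py w9 wrist; python3 - <<'E'
from m import *
d=pickle.load(open('pics/w9.pkl','rb'))
p=sel(d,(353,-290),30,60,80,True); print('glue',len(p),circ(p),p.mean(0),np.percentile(p[:,2],[1,50,99]))
E
python3 g.py 353.5 -291 53 -11
```

```text
glue 2143 (array([ 353.2, -292.6]), 15.9) [ 353.11003884 -293.97453926   69.24721582] [60.91232689 69.65545506 71.17851382]
[[-0.982  0.002 -0.19 ]
 [ 0.19   0.003 -0.982]
 [-0.001 -1.    -0.003]] [-0.33  0.24 -0.56 -0.   -0.77  0.15] [ 0.7  0.8 -0. ]
clock 13.0 pos [ 353.4 -290.4  130. ] turn [ 0.003  0.001 -0.001] shift mm [-0.1 77.   0.8] w 85.4
```

View pics/w9.png

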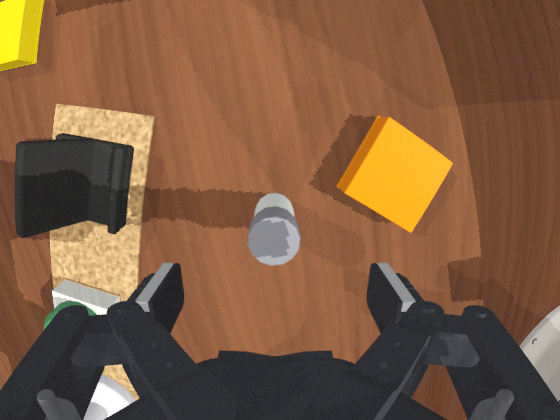

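>>> arm_command(increments=[0, 0, 0, 0, 0.03, 0.002, 0, 0, 0, 0, 0, 0.06, 0.0025, 0, 0, 0, 0, 0, 0.074, 0.0025, 0, 0, 0, 0, 0, 0.078, 0.0025, 0, 0, 0, 0, 0, 0.078, 0.0025, 0, 0, 0, 0, 0, 0.078, 0.0025, 130, 0, 0, 0, 0, 0.078, 0.0025, 255, 0, 0, 0, 0, 0.078, 0.0025, 255, 0, 0, 0, 0, 0.078, 0.0025, 255, 0, 0, 0, 0, 0.078, 0.0025, 255])

```text
clock: 14.25
position: [353.4, -292.8, 52.5]
ee_rot: [0.068, 0.705, -0.703, -0.067]
contact_force: [-0.9, 1.3, 5.1]
gripper_width: 30.6
```

```bash
python3 g.py 353.5 -292.8 165 -11 597.5 79.4 165 -11
```

```text
[[-0.982  0.002 -0.19 ]
 [ 0.19   0.003 -0.982]
 [-0.002 -1.    -0.003]] [-0.34  0.38 -0.64 -0.01 -0.56  0.15] [-0.9  1.3  5.1]
clock 14.25 pos [ 353.4 -292.8   52.5] turn [ 0.003  0.001 -0.002] shift mm [  -0.3 -112.5   -0.4] w 30.6
clock 14.25 pos [ 353.4 -292.8   52.5] turn [ 0.003  0.001 -0.002] shift mm [-169.2 -111.  -412.1] w 30.6
```

>>> arm_command(increments=[0, 0, 0, 0, -0.03, 0, 255, 0, 0, 0, 0, -0.07, 0, 255, 0, 0, 0, -0.01, -0.1, -0.025, 255, 0, 0, 0, -0.03, -0.112, -0.07, 255, 0, 0, 0, -0.05, -0.112, -0.12, 255, 0, 0, 0, -0.07, -0.112, -0.17, 255, 0, 0, 0, -0.09, -0.112, -0.22, 255, 0, 0, 0, -0.11, -0.112, -0.27, 255, 0, 0, 0, -0.13, -0.112, -0.32, 255, 0, 0, 0, -0.15, -0.112, -0.365, 255])

```text
clock: 15.5
position: [570.1, 38.5, 165.3]
ee_rot: [0.068, 0.705, -0.703, -0.067]
contact_force: [1.3, -0.2, -0.4]
gripper_width: 30.6
```

>>> arm_command(increments=[0, 0, 0, -0.012, 0, -0.03, 255, 0, 0, 0, -0.017, 0, -0.042, 255, 0, 0, 0, -0.018, 0, -0.045, 255, 0, 0, 0, -0.018, 0, -0.045, 255])

```text
clock: 16.0
position: [595.7, 78.5, 165.3]
ee_rot: [0.068, 0.705, -0.703, -0.067]
contact_force: [0.9, -0.3, -0.8]
gripper_width: 30.6
```

```bash
python3 w.py w10 wrist; python3 w.py s10 scene; python3 g.py 597.5 79.4 120 -11; python3 - <<'E'
from m import *
d=pickle.load(open('pics/w10.pkl','rb'))
c,h=ortho([(d,True)],480,720,-20,320,s=.6,zmax=85)
cv2.imwrite('pics/org10.png',cv2.cvtColor(c,cv2.COLOR_RGB2BGR))
c,h=ortho([(pickle.load(open('pics/scene0.pkl','rb')),False)],480,720,-20,320,s=.6,zmax=85)
cv2.imwrite('pics/org0.png',cv2.cvtColor(c,cv2.COLOR_RGB2BGR))
a=cv2.imread('pics/s10.png')[80:240,240:440]; cv2.imwrite('pics/s10c.png',cv2.resize(a,None,fx=3.5,fy=3.5))
E
```

```text
[[-0.982  0.001 -0.191]
 [ 0.191  0.003 -0.982]
 [-0.001 -1.    -0.003]] [ 0.4   0.42 -0.17 -0.   -0.98 -0.59] [ 0.3 -0.3 -0.1]
clock 16.1 pos [595.8  78.3 165.6] turn [ 0.003  0.    -0.001] shift mm [-1.5 45.6 -1.3] w 30.8
```

View pics/w10.png

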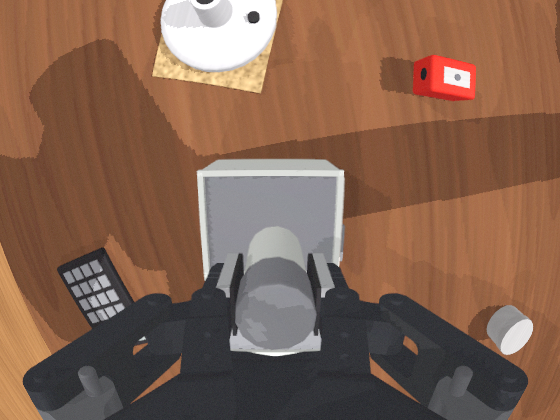

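View pics/org10.png

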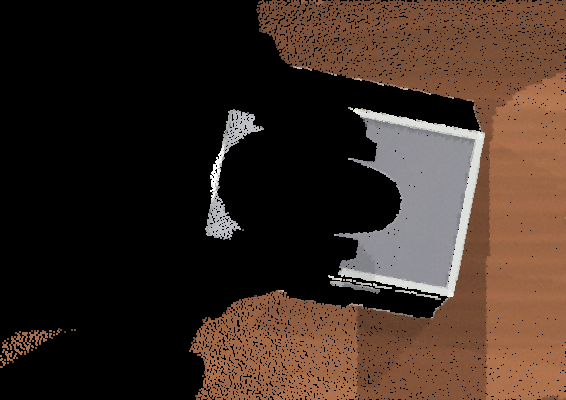

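View pics/s10c.png

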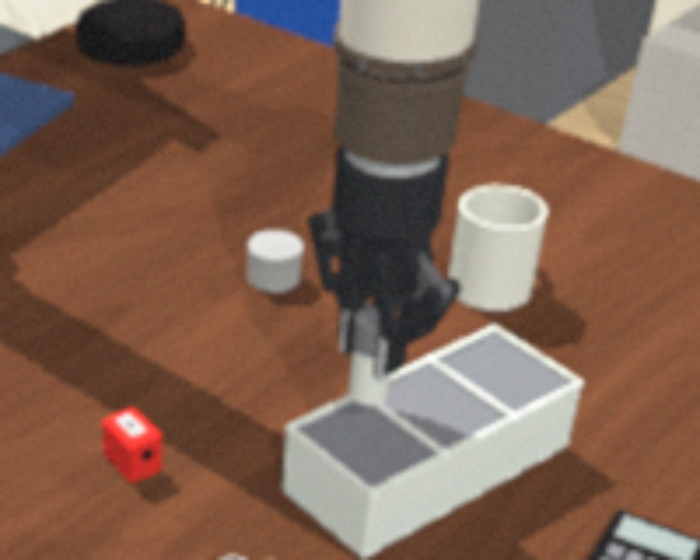

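>>> arm_command(increments=[0, 0, 0, -0.002, 0.02, -0.001, 255, 0, 0, 0, -0.0025, 0.037, -0.001, 255, 0, 0, 0, -0.0025, 0.044, -0.001, 255, 0, 0, 0, -0.0025, 0.0465, -0.001, 255, 0, 0, 0, -0.0025, 0.047, -0.001, 255, 0, 0, 0, -0.0025, 0.047, -0.001, 255])

```text
clock: 16.85
position: [598.8, 79.1, 119.1]
ee_rot: [0.068, 0.705, -0.703, -0.067]
contact_force: [0.8, -0.6, -0.9]
gripper_width: 30.5
```

>>> arm_command(increments=[0, 0, 0, 0, 0.0005, 0, 255, 0, 0, 0, 0, 0.0015, 0, 255, 0, 0, 0, 0, 0.0015, 0, 255])

```text
clock: 17.23
position: [599.1, 79.2, 118.6]
ee_rot: [0.069, 0.705, -0.703, -0.066]
contact_force: [-0.7, -0.3, 5.0]
gripper_width: 30.5
```

>>> arm_command(increments=[0, 0, 0, 0, 0, 0, 140, 0, 0, 0, 0, 0, 0, 100, 0, 0, 0, 0, 0, 0, 0, 0, 0, 0, 0, 0, 0, 0, 0, 0, 0, 0, -0.03, 0, 0, 0, 0, 0, 0, -0.08, 0, 0, 0, 0, 0, 0, -0.08, 0, 0])

```text
clock: 18.1
position: [601.3, 79.6, 203.4]
ee_rot: [0.072, 0.706, -0.701, -0.063]
contact_force: [-0.1, 0.5, 0.1]
gripper_width: 85.2
```

```bash
python3 w.py w11 wrist; python3 g.py 331.5 290.5 130 -11; python3 - <<'E'
from m import *
d=pickle.load(open('pics/w11.pkl','rb'))
p=sel(d,(598.6,78.5),30,130,140,True); print('glue',len(p),circ(p),np.percentile(p[:,2],[1,50,99]))
E
```

```text
[[-0.982  0.008 -0.19 ]
 [ 0.19   0.005 -0.982]
 [-0.007 -1.    -0.006]] [ 0.4   0.39 -0.12 -0.   -1.05 -0.59] [-0.1 -0.7 -0.6]
clock 18.15 pos [599.7  79.3 200.7] turn [ 0.006  0.001 -0.007] shift mm [ 303.9   69.7 -155.9] w 85.6
glue 1929 (array([599.5,  79.6]), 15.9) [131.22241805 135.7059074  137.10996389]
```

View pics/w11.png

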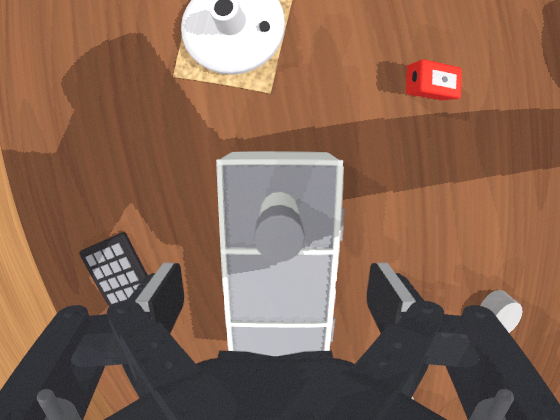

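>>> arm_command(increments=[0, 0, 0, 0.03, 0.0, -0.015, 0, 0, 0, 0, 0.07, 0.0, -0.036, 0, 0, 0, 0, 0.115, 0.02, -0.059, 0, 0, 0, 0, 0.16, 0.03, -0.082, 0, 0, 0, 0, 0.205, 0.04, -0.105, 0, 0, 0, 0, 0.25, 0.055, -0.128, 0, 0.003, 0, -0.004, 0.285, 0.065, -0.146, 0, 0.006, 0, -0.007, 0.301, 0.07, -0.154, 0, 0.006, 0, -0.007, 0.304, 0.07, -0.156, 0, 0.006, 0, -0.007, 0.304, 0.07, -0.156, 0])

```text
clock: 19.4
position: [331.5, 290.3, 129.3]
ee_rot: [-0.067, -0.704, 0.704, 0.068]
contact_force: [0.4, 0.3, -0.5]
gripper_width: 85.2
```

```bash
python3 w.py w12 wrist; python3 - <<'E'
from m import *
d=pickle.load(open('pics/w12.pkl','rb'))
p=sel(d,(331.5,290.5),40,33,45,True); print('tin',len(p),circ(p),np.percentile(p[:,2],[1,50,99]))
C=-R.from_rotvec(np.ravel(d['rvec'])).as_matrix().T@np.ravel(d['tvec']); print('cam',C)
E
python3 g.py 331.5 290.5 30 -11
```

```text
tin 4448 (array([334.1, 289.6]), 27.1) [35.35133875 37.76915669 39.18408215]
cam [317.88776997 221.73079195 249.78421569]
[[-0.982 -0.001 -0.191]
 [ 0.191 -0.    -0.982]
 [ 0.001 -1.     0.   ]] [ 1.09  0.22 -0.6  -0.   -0.76 -1.28] [ 0.5 -0.9 -0.6]
clock 19.45 pos [331.7 290.2 129.5] turn [-0.     0.     0.001] shift mm [ 0.2 99.5 -0.3] w 85.4
```

View pics/w12.png

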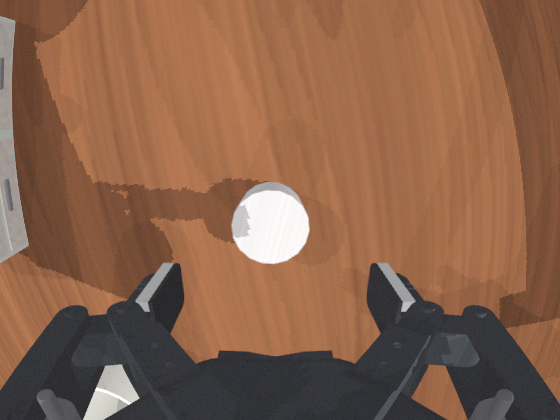

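>>> arm_command(increments=[0, 0, 0, -0.001, 0.03, 0, 0, 0, 0, 0, -0.0025, 0.07, 0, 0, 0, 0, 0, -0.0025, 0.09, 0, 0, 0, 0, 0, -0.0025, 0.0985, 0, 0, 0, 0, 0, -0.0025, 0.0995, 0, 0, 0, 0, 0, -0.0025, 0.0995, 0, 60, 0, 0, 0, -0.0025, 0.0995, 0, 255, 0, 0, 0, -0.0025, 0.0995, 0, 255, 0, 0, 0, -0.0025, 0.0995, 0, 255, 0, 0, 0, -0.0025, 0.0995, 0, 255])

```text
clock: 20.7
position: [334.5, 290.3, 31.3]
ee_rot: [0.068, 0.705, -0.703, -0.067]
contact_force: [-0.5, -0.9, 5.4]
gripper_width: 52.2
```

```bash
python3 g.py 334 289.6 140 -11 613.2 153.1 150 -11
```

```text
[[-0.982  0.001 -0.19 ]
 [ 0.19   0.002 -0.982]
 [-0.    -1.    -0.002]] [ 1.08  0.4  -0.7  -0.   -0.48 -1.27] [-0.5 -0.9  5.4]
clock 20.7 pos [334.5 290.3  31.3] turn [ 0.002  0.001 -0.   ] shift mm [   0.3 -108.7    0.6] w 52.2
clock 20.7 pos [334.5 290.3  31.3] turn [ 0.002  0.001 -0.   ] shift mm [-299.7 -118.8   81.5] w 52.2
```

>>> arm_command(increments=[0, 0, 0, 0, -0.03, 0, 255, 0, 0, 0, -0.01, -0.075, 0.003, 255, 0, 0, 0, -0.04, -0.11, 0.011, 255, 0, 0, 0, -0.085, -0.119, 0.023, 255, 0, 0, 0, -0.135, -0.119, 0.037, 255, 0, 0, 0, -0.185, -0.119, 0.05, 255, 0, 0, 0, -0.235, -0.119, 0.064, 255, 0, 0, 0, -0.275, -0.119, 0.075, 255, 0, 0, 0, -0.295, -0.119, 0.081, 255, 0, 0, 0, -0.3, -0.119, 0.0815, 255])

```text
clock: 21.95
position: [613.9, 152.1, 149.9]
ee_rot: [0.068, 0.704, -0.703, -0.068]
contact_force: [-0.3, -0.5, -1.1]
gripper_width: 51.9
```

>>> arm_command(increments=[0, 0, 0, 0, 0, 0, 255, 0, 0, 0, 0, 0, 0, 255])

```text
clock: 22.2
position: [613.1, 152.6, 150.0]
ee_rot: [0.068, 0.704, -0.703, -0.068]
contact_force: [-0.3, 0.0, -0.3]
gripper_width: 52.1
```

```bash
python3 w.py w13 wrist; python3 g.py 613.2 153.1 98 -11; python3 - <<'E'
from m import *
d=pickle.load(open('pics/w13.pkl','rb'))
from bench import monitor
s=monitor.read_state()['position']
p=sel(d,s[:2],26,s[2]-4,s[2]+20,True);print(len(p),np.percentile(p[:,2],[1,20,50,80,99]))
c,h=ortho([(d,True)],480,720,-20,320,s=.6,zmax=85)
cv2.imwrite('pics/org13.png',cv2.cvtColor(c,cv2.COLOR_RGB2BGR))
E
```

```text
[[-0.982 -0.    -0.191]
 [ 0.191  0.002 -0.982]
 [ 0.    -1.    -0.002]] [ 0.5   0.48 -0.11 -0.   -0.98 -0.69] [ 0.3  0.1 -1.3]
clock 22.25 pos [613.2 152.7 150.2] turn [ 0.002 -0.     0.   ] shift mm [ 0.  52.2 -0.3] w 52.1
10726 [155.1424716  155.96974493 156.43184522 156.90603539 160.34945949]
```

View pics/w13.png

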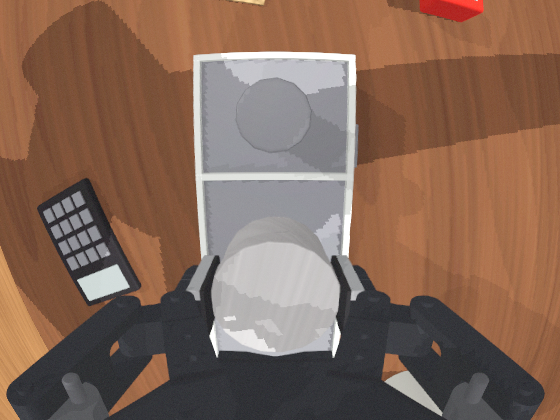

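View pics/org13.png

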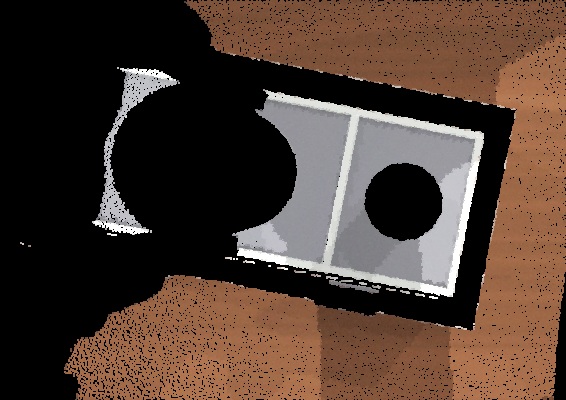

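>>> arm_command(increments=[0, 0, 0, 0, 0.02, 0, 255, 0, 0, 0, 0, 0.04, 0, 255, 0, 0, 0, 0, 0.049, 0, 255, 0, 0, 0, 0, 0.0515, 0, 255, 0, 0, 0, 0, 0.0525, 0, 255, 0, 0, 0, 0, 0.053, 0, 255, 0, 0, 0, 0, 0.0535, 0, 255, 0, 0, 0, 0, 0.0535, 0, 255])

```text
clock: 23.25
position: [613.4, 152.9, 97.4]
ee_rot: [0.068, 0.705, -0.703, -0.068]
contact_force: [0.1, 0.2, 1.2]
gripper_width: 52.0
```

>>> arm_command(increments=[0, 0, 0, 0, 0.0007, 0, 255, 0, 0, 0, 0, 0.0007, 0, 80, 0, 0, 0, 0, 0.0007, 0, 60, 0, 0, 0, 0, 0, 0, 0, 0, 0, 0, 0, 0, 0, 0, 0, 0, 0, 0, -0.02, 0, 0, 0, 0, 0, 0, -0.06, 0, 0, 0, 0, 0, 0, -0.08, 0, 0, 0, 0, 0, 0, -0.08, 0, 0])

```text
clock: 24.38
position: [614.3, 153.2, 179.3]
ee_rot: [0.069, 0.705, -0.702, -0.066]
contact_force: [0.1, 0.3, -0.5]
gripper_width: 85.7
```

```bash
python3 w.py w14 wrist; python3 g.py 426 -8 130 -12; python3 - <<'E'
from m import *
d=pickle.load(open('pics/w14.pkl','rb'))
p=sel(d,(613,153),34,98,110,True); print('tin',len(p),circ(p),np.percentile(p[:,2],[1,50,99]))
p=sel(d,(599,79),34,130,142,True); print('glue',len(p),circ(p),np.percentile(p[:,2],[1,50,99]))
c,h=ortho([(d,True)],480,720,-20,320,s=.6,zmax=85)
cv2.imwrite('pics/org14.png',cv2.cvtColor(c,cv2.COLOR_RGB2BGR))
E
```

```text
[[-0.982  0.002 -0.191]
 [ 0.191  0.003 -0.982]
 [-0.001 -1.    -0.003]] [ 0.5   0.45 -0.08 -0.   -1.03 -0.69] [ 0.1 -0.4  0.5]
clock 24.43 pos [613.3 152.8 177.5] turn [ 0.003  0.017 -0.001] shift mm [153.1  46.7 193.8] w 85.8
tin 5136 (array([613.2, 152.5]), 26.9) [100.25011012 103.74365495 105.21817547]
glue 2992 (array([599.4,  80. ]), 16.0) [133.69872385 135.73307975 137.28661853]
```

View pics/w14.png

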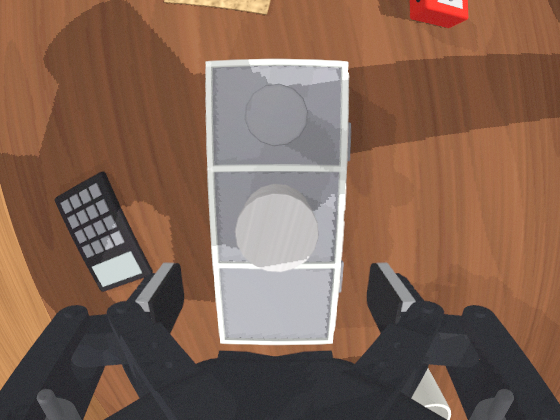

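View pics/org14.png

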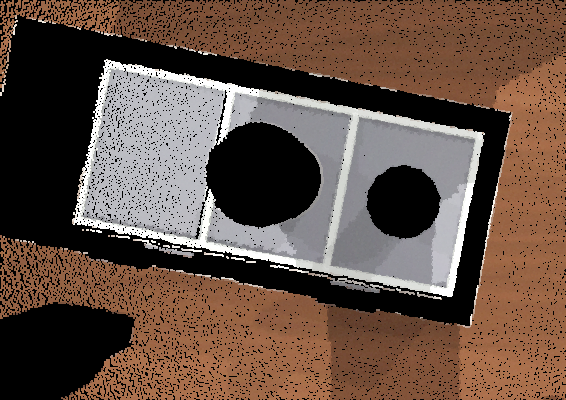

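>>> arm_command(increments=[0, 0, 0, 0.02, 0.0, 0.025, 0, 0, 0, 0, 0.05, 0.0, 0.063, 0, 0, 0, 0, 0.08, 0.01, 0.101, 0, 0, 0, 0, 0.11, 0.02, 0.14, 0, 0, 0, 0, 0.135, 0.035, 0.171, 0, 0, 0.017, 0, 0.149, 0.045, 0.189, 0, 0.003, 0.017, 0, 0.152, 0.047, 0.193, 0, 0.003, 0.017, 0, 0.152, 0.047, 0.193, 0])

```text
clock: 25.42
position: [427.7, -7.2, 129.5]
ee_rot: [-0.074, -0.703, 0.703, 0.073]
contact_force: [0.9, -0.3, 0.6]
gripper_width: 85.5
```

```bash
python3 w.py w15 wrist; python3 - <<'E'
from m import *
d=pickle.load(open('pics/w15.pkl','rb'))
p=sel(d,(427,-7),40,35,45,True); print('sh',len(p),rect(p),np.percentile(p[:,2],[1,50,99]))
E
python3 g.py 426 -8 30 -12
```

```text
sh 2914 (array([427.5,  -8.6]), array([32.6, 45.1]), 76.2) [36.02805284 39.82131385 41.69134565]
[[-0.978  0.002 -0.207]
 [ 0.207  0.    -0.978]
 [-0.002 -1.    -0.   ]] [ 0.37  0.2  -0.63  0.   -0.75 -0.58] [ 0.4 -0.   0.2]
clock 25.48 pos [428.3  -6.9 129.8] turn [ 0.     0.001 -0.002] shift mm [ 2.2 99.8  1.6] w 85.2
```

View pics/w15.png

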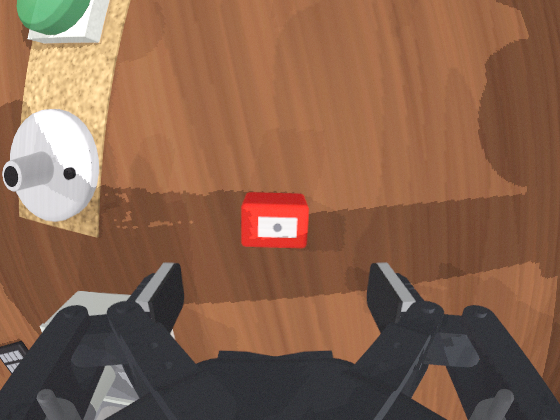

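>>> arm_command(increments=[0, 0.03, 0, 0, 0.03, 0.001, 0, 0, 0.03, 0, 0, 0.07, 0.002, 0, 0, 0.03, 0, 0.0005, 0.088, 0.002, 0, 0, 0.03, 0, 0.0005, 0.097, 0.002, 0, 0, 0.03, 0, 0.0005, 0.098, 0.002, 0, 0, 0.03, 0, 0.0005, 0.098, 0.002, 80, 0, 0.03, 0, 0.0005, 0.098, 0.002, 255, 0, 0.03, 0, 0.0005, 0.098, 0.002, 255, 0, 0.03, 0, 0.0005, 0.098, 0.002, 255, 0, 0.03, 0, 0.0005, 0.098, 0.002, 255])

```text
clock: 26.72
position: [428.1, -8.6, 32.7]
ee_rot: [0.085, 0.702, -0.702, -0.083]
contact_force: [-0.6, 0.6, 6.3]
gripper_width: 45.4
```

```bash
python3 g.py 500 60 165 -11 627.4 227.2 175 -11
```

```text
[[-0.972  0.004 -0.236]
 [ 0.236  0.001 -0.972]
 [-0.003 -1.    -0.001]] [ 0.36  0.38 -0.73  0.   -0.46 -0.6 ] [-0.6  0.6  6.3]
clock 26.73 pos [428.1  -8.6  32.7] turn [ 0.001 -0.046 -0.003] shift mm [ -54.1 -132.   -83.8] w 45.4
clock 26.73 pos [428.1  -8.6  32.7] turn [ 0.001 -0.046 -0.003] shift mm [-138.5 -141.5 -276.3] w 45.4
```

>>> arm_command(increments=[0, 0, 0, 0, -0.03, 0, 255, 0, 0, 0, 0, -0.08, 0, 255, 0, 0, 0, 0, -0.125, 0, 255, 0, 0, 0, -0.01, -0.1415, -0.02, 255, 0, -0.02, 0, -0.03, -0.1415, -0.06, 255, 0, -0.046, 0, -0.054, -0.1415, -0.108, 255, 0, -0.046, 0, -0.08, -0.1415, -0.159, 255, 0, -0.046, 0, -0.105, -0.1415, -0.21, 255, 0, -0.046, 0, -0.126, -0.1415, -0.252, 255, 0, -0.046, 0, -0.137, -0.1415, -0.273, 255])

```text
clock: 27.98
position: [626.1, 226.2, 174.3]
ee_rot: [0.069, 0.704, -0.704, -0.066]
contact_force: [-0.8, -0.5, -0.6]
gripper_width: 45.4
```

>>> arm_command(increments=[0, 0, 0, 0, 0, -0.002, 255, 0, 0, 0, 0, 0, -0.002, 255])

```text
clock: 28.22
position: [625.7, 227.7, 173.8]
ee_rot: [0.068, 0.704, -0.704, -0.067]
contact_force: [-0.6, -0.4, -1.3]
gripper_width: 45.1
```

```bash
python3 w.py w16 wrist; python3 g.py 627.4 227.2 99.5 -11; python3 - <<'E'
from m import *
d=pickle.load(open('pics/w16.pkl','rb'))
from bench import monitor
s=monitor.read_state()['position']
p=sel(d,s[:2],16,s[2]-8,s[2]+20,True);print(len(p),np.percentile(p[:,2],[1,20,50,80,99]))
Q,ok=cloud(d,True);c=d['image'].astype(int);m=ok&(c[...,0]>2.5*c[...,1])&(c[...,0]>2.5*c[...,2])&(Q[...,2]>120);print(rect(Q[m]),np.percentile(Q[m][:,2],[1,50,99]))
E
```

```text
[[-0.982  0.002 -0.191]
 [ 0.191  0.    -0.982]
 [-0.002 -1.    -0.001]] [ 0.59  0.51  0.01  0.   -1.06 -0.78] [-0.3  0.3 -0.9]
clock 28.27 pos [625.7 227.4 174.2] turn [ 0.001  0.    -0.002] shift mm [-1.5 74.7 -0.1] w 45.0
4208 [170.02487624 180.42636131 181.05089693 181.65280976 182.78573977]
(array([625.2, 226.8]), array([32.6, 47.3]), 78.7) [145.83833713 179.98983344 181.89744493]
```

View pics/w16.png

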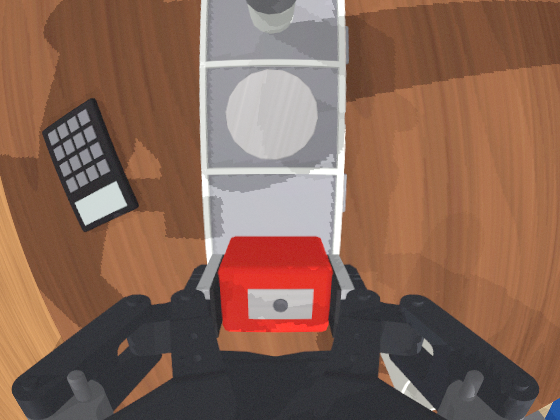

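>>> arm_command(increments=[0, 0, 0, -0.001, 0.03, 0, 255, 0, 0, 0, -0.0015, 0.058, 0, 255, 0, 0, 0, -0.0015, 0.07, 0, 255, 0, 0, 0, -0.0015, 0.0735, 0, 255, 0, 0, 0, -0.0015, 0.0745, 0, 255, 0, 0, 0, -0.0015, 0.0755, 0, 255, 0, 0, 0, -0.0015, 0.0755, 0, 255])

```text
clock: 29.15
position: [627.6, 227.3, 99.4]
ee_rot: [0.069, 0.704, -0.703, -0.067]
contact_force: [-0.7, 0.2, -0.5]
gripper_width: 45.1
```

>>> arm_command(increments=[0, 0, 0, 0, 0.0005, 0, 255, 0, 0, 0, 0, 0.0012, 0, 255, 0, 0, 0, 0, 0.0012, 0, 255])

```text
clock: 29.52
position: [627.8, 227.5, 98.8]
ee_rot: [0.069, 0.704, -0.703, -0.066]
contact_force: [-0.6, -1.3, 2.0]
gripper_width: 45.4
```

>>> arm_command(increments=[0, 0, 0, 0, 0.0003, 0, 100, 0, 0, 0, 0, 0, 0, 75, 0, 0, 0, 0, 0, 0, 0, 0, 0, 0, 0, 0, 0, 0, 0, 0, 0, 0, -0.02, 0, 0, 0, 0, 0, 0, -0.06, 0, 0, 0, 0, 0, 0, -0.11, 0, 0, 0, 0, 0, 0, -0.13, 0, 0, 0, 0, 0, 0, -0.13, 0, 0])

```text
clock: 30.65
position: [628.0, 227.7, 231.0]
ee_rot: [0.07, 0.705, -0.702, -0.065]
contact_force: [-0.4, 0.9, -0.9]
gripper_width: 85.4
```

```bash
python3 w.py w17 wrist; python3 w.py s17 scene; python3 w.py i17 side; python3 - <<'E'
from m import *
d=pickle.load(open('pics/w17.pkl','rb'))
p=sel(d,(627,227),38,102,110,True); print('sh',len(p),rect(p),np.percentile(p[:,2],[1,50,99]))
p=sel(d,(613,153),34,98,110,True); print('tin',len(p),circ(p),np.percentile(p[:,2],[1,50,99]))
p=sel(d,(599,79),34,130,142,True); print('glue',len(p),circ(p),np.percentile(p[:,2],[1,50,99]))
c,h=ortho([(d,True)],480,720,-20,320,s=.6,zmax=72)
cv2.imwrite('pics/org17.png',cv2.cvtColor(c,cv2.COLOR_RGB2BGR))
for n in ('s17','i17'):
    d=pickle.load(open(f'pics/{n}.pkl','rb'))
    Q,ok=cloud(d); g=(d['image'][...,1]>d['image'][...,0]*1.5)&(d['image'][...,1]>d['image'][...,2]*1.2)&(np.hypot(Q[...,0]-554,Q[...,1]+223)<50)
    print('pw',circ(Q[ok&g]),np.percentile(Q[ok&g][:,2],[1,50,99]),'mug',circ(sel(d,(500,418),70,80,100)))
E
```

```text
sh 2215 (array([627.6, 227. ]), array([31.9, 46.2]), 79.3) [102.60488647 105.78520902 107.88158579]
tin 3856 (array([613.1, 152.5]), 27.2) [102.17027385 103.76477552 105.43538023]
glue 1240 (array([599.5,  80.6]), 15.9) [130.79548438 135.7139032  137.51552393]
pw (array([ 559.9, -225.9]), 28.2) [34.85554807 61.20083119 68.14784443] mug (array([502.2, 418.8]), 42.3)
pw (array([ 550.4, -215.2]), 30.1) [32.63555328 54.14826802 65.5841492 ] mug (array([497.9, 419.7]), 41.2)
```

View pics/w17.png

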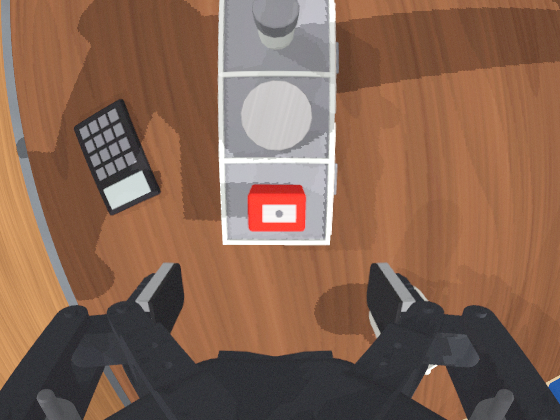

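View pics/s17.png

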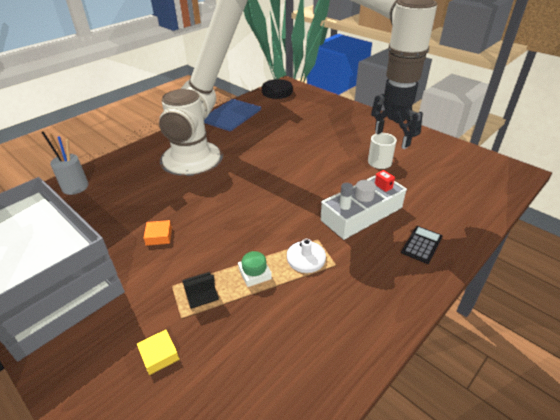

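View pics/org17.png

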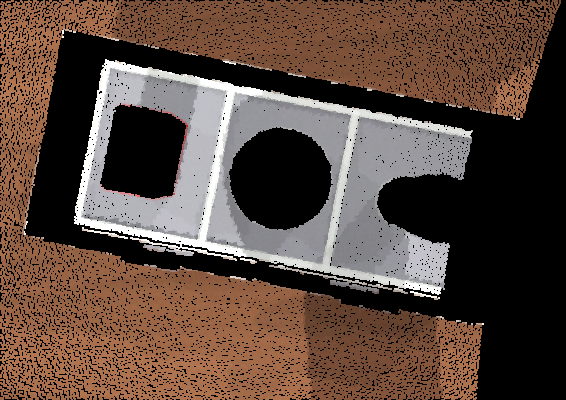

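```bash
python3 -c "
from bench import workorder;print(workorder.job_done())"
```

```text
the job is handed in; nothing more can be done
None
```

I put all five items in place, let go of everything, and handed the job in at about 31 s on the robot's clock. `job_done()` gives no verdict, so I don't know how it was judged.

My last wrist-camera checks, measured against the targets:

| Item | Result |
|---|---|
| Memo block | Flat on the strip, about 1 mm from the strip centre I worked out |
| Paperweight | Within about 1 mm of the block's centre, top at about 67 mm as expected |
| Clip tin | Within about 1 mm of the middle compartment's centre |
| Sharpener | Within about 1 mm of the left compartment's centre |
| Glue stick | Within about 2 mm of the right compartment's centre |

- **Heights:** all the tops in the organizer match objects standing upright on the compartment floors.
- **Force on the paperweight:** I lowered it in steps of 1 mm or less at the end, and the reading after contact was about 5 N. That is a reading after the moves, not a continuous record.
- **Mug:** the scene and side views place it within about 3 mm of where it started, which is within their error.
- **Disagreement between cameras:** at the end, the scene and side cameras put the paperweight about 6 mm and 9 mm off the wrist-camera position, in opposite directions. I took this as partial-view error, because each sees only one side of the dome. The wrist view from straight above, taken just after I let go, showed it centred.

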